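# Run a ball down the lab runway into its catch tray

## Task

Get the ball runway on the lab bench to drop its ball into the catch tray: first push the tray along its guides until it is fully home against the stop under the end of the rails, then press the release button fully down, keep it down until the ball has rolled off, and let it spring up. Do not touch the ball, and leave the two grey meters and the black switch plinth where they stand. At the end the ball lies in the tray, the tray is still home and the button is up.

Things in the scene. Friction and masses are not known exactly. Their poses are not given: they have to be found in the camera images.
- runway: Fixed ball runway on a plywood base 145 x 530 x 12 mm. Origin on the table under it; y axis along the runway, downhill; base y -260 to +270, in mm. A black tower (85 x 80, top z 95) at y -222 carries the button. Two steel rails (10 thick, 34 apart) slope 9 degrees from y -182 to their lower end at y +35, z 60. Ball and tray lie on its centre line.
- tray_stop (a point): Middle of the upper edge of the wooden stop block's face, under the lower end of the rails (runway y +20, z 38 mm). From it to the open far end (y +270) two wooden guides on the base, tops at z 30, inner faces 121 mm apart, lead the tray.
- release_top (a point): Centre of the top of the release button: flat grey round cap, 44 mm across, on the tower; 117 mm above the table when up, 103 fully down. Pressed straight down. A bar under the rails joins it to the pin that holds the ball and drops with it: the ball leaves only with the button nearly fully down, kept down about 0.8 s, and is in the tray about 1 s after the press, at rest 1 to 2 s later.
- release (a joint): Travel of the release button, m: 0 up, 0.014 fully down. A spring returns it: about 2 N to start it moving, 6 N fully down.
- ball_center (a point): Centre of a loose dark wooden ball, 50 mm across, 50 g, resting on the two rails against the stop pin, 101 mm downhill of the button, centre about 110 mm above the table.
- tray_mid (a point): Centre, half-way up, of the loose open aluminium catch tray: 110 mm across the guides, 120 along, 36 high, walls 5, about 0.5 kg. It stands on the runway's base (underside 12 mm, rim 48 mm above the table) with 5 mm play to each guide. It starts 65 to 115 mm from home, towards the open far end; home is runway y +80 mm for this point, touching the stop. It slides at 2 to 5 N.
- meter_a_mid (a point): Middle of one of two alike grey desk meters, boxes about 90 x 100 x 90 mm, standing beyond the runway (its +x side), one beside its upper half, one beside its lower half.
- meter_b_mid (a point): Middle of the other grey desk meter.
- plinth_mid (a point): Middle of a flat black switch plinth, 55 x 100 mm, 36 mm high with two steel terminals and a small white knob (not the release button), lying on the robot's side of the runway.
Mind the look-alikes: they are no part of the job. What is shaped like the part that bears tray_mid but orange or yellow is not meant.

How it is judged:
On the way, in this order (a step that is already met when the one before it is completed fails the run):
1. the tray is home against the stop (within 12 mm) while the ball is still held at the pin (y of tray_mid in the frame of runway below 0.092 m and distance between ball_center and release_top below 0.13 m), for 0.2 s.
2. the release button is pressed fully down with the tray home (value of joint release above 0.0125 m and y of tray_mid in the frame of runway below 0.1 m), for 0.1 s.
At the end, for the whole second after the job is handed in: The ball lies inside the tray on its floor, the tray stands level and still within 20 mm of the stop, and the release button is up again (within 2 mm) (x of ball_center in the frame of tray_mid between -0.05 and 0.05 m and y of ball_center in the frame of tray_mid between -0.055 and 0.055 m and z of ball_center in the frame of tray_mid below 0.03 m and y of tray_mid in the frame of runway below 0.1 m and angle between tray_mid's own z axis and vertical below 0.1 rad and value of joint release below 0.002 m); the robot touches nothing.
It fails at once if the robot touches the ball (contact force between any of the arm, the fingers and ball above 0.3 N).
It fails at once if a meter or the switch plinth is moved by more than 30 mm (distance of any of meter_a_mid, meter_b_mid, plinth_mid from where it was at the start of the episode above 0.03 m).
It also fails if it takes over 45 s, if anything falls off the work surface, if the arm or the gripper's body presses on something with over 40 N, if the wrist force passes 120 N, or if a joint passes its speed limit or range.

## Robot

A 7-joint arm with a two-finger parallel gripper is mounted at the origin on the work surface. World frame = base frame: x ahead of the robot, y to its left, z up, the work surface at z = 0. Lengths are in m, angles in rad, forces in N, time in s.
With the tool pointing down it reaches from about 0.4 to 0.85 m from the base axis. Payload 4.5 kg.
Tool frame: the origin (TCP) lies midway between the tips of the shut fingers; the grasp point (between the pads) lies 19 mm behind it; x points along the fingers, y is the direction in which the jaws open and shut, and the axes are right-handed (so a half turn about x gives the same grasp; the last joint's range is limited). The gripper opens to 88 mm and grips with 3 to 60 N. Pads are 18 mm wide; open, the fingers measure 123 mm over their backs; the gripper's body (75 mm by 187 mm) begins 45 mm behind the grasp point.
Start: joints at [-1.21, 0.689, -0.195, 1.565, 0.157, 0.902, -0.215], TCP at [0.201, 0.592, 0.211] pointing down, gripper open.
Joint ranges: [-3.01, 3.01], [-0.46, 2.08], [-1.47, 1.51], [0.13, 2.56], [-1, 4.14], [0.04, 2.09], [-2.66, 2.66]. Speed limits (rad/s): [2.57, 2.57, 3.14, 3.14, 3.14, 3.14, 3.14].

## Interface

Orientations are given as a unit quaternion [x, y, z, w].
In Python, from plant import r gives the robot as it stands.
- The arm moves only by the tool arm_command, never from a script. Its argument "plan" is a list of rows, each a list of 5 numbers: the finger opening in m, from 0 to 0.0881, then the shift along the tool's x, y, z in m, then the turn about the tool's x in rad. In form: [[grip, dx, dy, dz, roll], ...]. A call has 1 to 12 rows; each row shifts and turns the commanded pose from where the row before left it, along the tool's axes as they then stand; what a row does not reach is not made up. A row lasts 1/8 s, in which the tool goes at most 62.5 mm and 10.7 degrees, less where a joint would pass 70% of its speed; a pose out of reach is approached as far as the arm can. A call is refused whole if a number of a shift passes 0.0625 or a number of a turn 0.188, either way. A call with a gripper value outside its range is refused whole. The fingers move at their own pace and stop on an object; "force" is the grip in N (left out, the last holds). Time passes only in rows, so rows that do not move let the fingers close. It gives the time, the measured TCP pose, the force and the opening at its end, in the units of the state.
- r.get_state(): the state, without advancing time (a new reading comes with each control period).
- r.snapshot(name): name is "side" or "top"; returns (picture, depth): 420x560x3 uint8, red, green, blue; 420x560 float32, m along the optical axis (not along the pixel's ray), 0 where there is no reading.
- r.calibration(name): a dict with "fx", "fy", "cx", "cy" (pixels), "k1" (the pictures are not rectified: a ray, as slopes to the right and down, at radius r is drawn at 1 + k1 r^2 times it, then the intrinsics apply), "eye" and "orientation" of the camera in the world. Camera axes: x right, y down, z forward; pixel columns grow to the right and rows downward; lengths in m; the calibration is good to about 2 mm. A picture is of the moment at which its call begins. calibration takes no time and is no camera call.
- r.finish_job(): hands the job in, once; it reports no verdict.
The state is a dict: "clock": time; "q": joint angles; "qd": joint speeds; "joint_torque": joint torques, N m; "tool_pos": TCP position; "eef_rot": TCP orientation; "contact_force": force on the tool from outside, world axes, zero at the start; "moment": the same for the moment, N m; "opening": opening from 0.0 (shut) to 1.0 (fully open).
Only numpy, scipy, OpenCV 4.12 (cv2) and the standard library are available. Lean on these libraries where they do the work, as an engineer would, in place of code of your own. Each camera call takes 0.05 s, during which the arm holds its last target.

## Working session

There is one attempt and no reset: what is moved stays moved. The work goes in short steps, Python scripts to look and compute and a tool call to move; the robot and the scene stay as the last step left them, time stands still between calls to the robot, and variables do not carry over. Pictures are saved under pics/ and viewed, and the job is handed in when it is done.

Besides the shell and the picture viewer there is one more tool, called in YAML: its name, and indented under it one key for each argument. arm_command: Moves the arm, as the interface text tells. Its arguments: {"type":"object","properties":{"plan":{"type":"array","items":{"type":"array","items":{"type":"number"}}},"force":{"type":"number"}},"required":["plan"]}

```bash
ls; mkdir -p pics
cat > h.py <<'E'
import numpy as np,cv2
from plant import r
def ray(c,u,v):
    x=(u-c['cx'])/c['fx'];y=(v-c['cy'])/c['fy']
    p=cv2.undistortPoints(np.array([[[u,v]]],float),np.array([[c['fx'],0,c['cx']],[0,c['fy'],c['cy']],[0,0,1]]),np.array([c['k1'],0,0,0,0.]))[0,0]
    from scipy.spatial.transform import Rotation as R
    o=np.array(c['orientation'],float)
    M=R.from_quat(o).as_matrix() if o.size==4 else o.reshape(3,3)
    return np.array(c['eye']),M@np.array([p[0],p[1],1.])
def onz(c,u,v,z):
    e,d=ray(c,u,v); return e+d*(z-e[2])/d[2]
def dep(c,D,u,v):
    e,d=ray(c,u,v); return e+d*D[int(round(v)),int(round(u))]
E
python3 - <<'E'
from h import *
for n in ('side','top'):
    p,D=r.snapshot(n);cv2.imwrite(f'pics/{n}0.png',p[:,:,::-1]);np.save(f'{n}0.npy',D)
    print(n,r.calibration(n))
print(r.get_state())
E
```

```text
pics
side {'fx': 454.86383880715147, 'fy': 454.86383880715147, 'cx': 278.795531353042, 'cy': 211.32046184923206, 'k1': -0.03395976100578119, 'eye': array([ 0.37324402, -0.6174837 ,  0.65624387]), 'orientation': array([ 0.89705439, -0.08510062,  0.0480906 , -0.43097401])}
top {'fx': 424.11179199662274, 'fy': 424.11179199662274, 'cx': 274.0937902750527, 'cy': 207.4945688345253, 'k1': -0.05829363285757858, 'eye': array([0.34911352, 0.09690192, 1.15829995]), 'orientation': array([ 0.7148155 , -0.69361482,  0.06556712, -0.06031773])}
{'clock': 0.1, 'q': array([-1.21021381,  0.68987862, -0.19449343,  1.56622333,  0.15732559,
        0.90251757, -0.21511285]), 'qd': array([-0.00012752, -0.00274034, -0.00072991, -0.00202292, -0.00093775,
       -0.0001768 ,  0.00111664]), 'joint_torque': array([-2.51597252e-03, -5.28497529e+01, -1.27099838e+00, -1.53835756e+01,
       -5.24521305e-02,  2.00746297e-03,  6.50964398e-05]), 'tool_pos': array([0.20049505, 0.59132759, 0.21060747]), 'eef_rot': array([ 0.11442482,  0.6977298 , -0.11557891,  0.69765436]), 'contact_force': array([-0.13841468, -0.62209258,  0.49145913]), 'moment': array([-0.00804588,  0.01973818,  0.03959138]), 'opening': 1.0018807354949004}
```

View pics/side0.png

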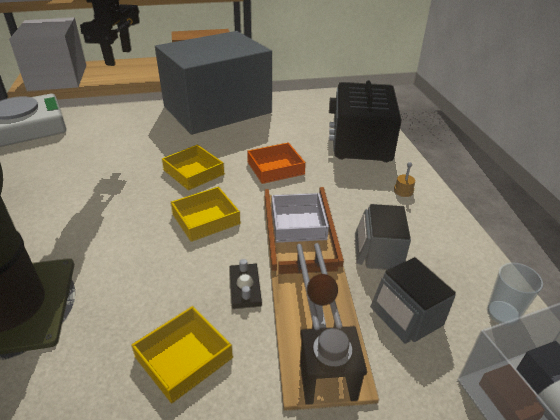

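View pics/top0.png

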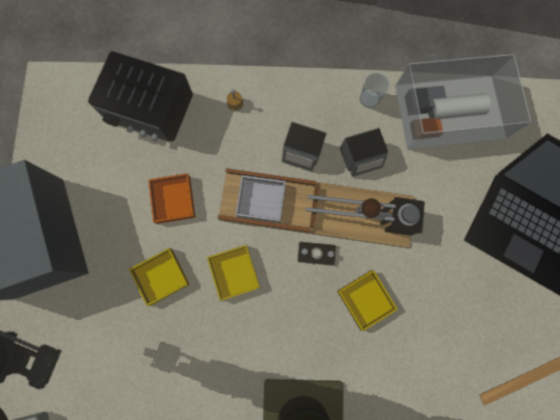

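The side view shows the aluminium tray at (300,217), the ball at (322,289), the release cap at (333,345), the plinth with its white knob at (245,285), and the meters at (383,235) and (413,298). In the top view the tray is at (261,199), the ball at (371,208), the cap at (408,214), the plinth at (317,253), and the meters at (303,145) and (364,152).

Possible mix-ups in the top view:
- **Tray:** orange box (172,198), and yellow boxes (160,277), (234,273) and (367,300). I choose the aluminium one at (261,199).
- **Button:** white knob on the plinth (317,253) and the brown knob (235,100). I choose the grey cap on the tower at (408,214).

Next I measure these and take a close crop.

Run:
```python
from h import *
c=r.calibration('top');D=np.load('top0.npy');p=cv2.imread('pics/top0.png')
cv2.imwrite('pics/crop0.png',cv2.resize(p[110:280,210:440],None,fx=3.4,fy=3.4,interpolation=cv2.INTER_CUBIC))
# height-based world map
pts=np.array([[dep(c,D,u,v) for u in range(210,440)] for v in range(110,280)])
np.save('pts.npy',pts)
def at(u,v): return pts[v-110,u-210].round(3)
for n,uv in dict(cap=(408,214),ball=(371,208),traymid=(261,199),plinth=(317,253),knob=(317,253),ma=(303,140),mb=(364,147),stop=(317,205)).items(): print(n,at(*uv))
P=pts.reshape(-1,3)
# cap
uu,vv=np.meshgrid(range(210,440),range(110,280))
z=pts[...,2]
m=(z>0.108)&(z<.13)&(abs(uu-408)<25)&(abs(vv-214)<25); print('cap',m.sum(),pts[m].mean(0),pts[m].min(0),pts[m].max(0))
m=(z>0.04)&(z<.056)&(abs(uu-261)<35)&(abs(vv-199)<32)
print('rim',m.sum(),pts[m].mean(0),cv2.minAreaRect((pts[m][:,:2]*1000).astype(np.float32)))
m=(z>0.026)&(z<.045)&(abs(uu-317)<28)&(abs(vv-253)<20)
print('plinth',m.sum(),cv2.minAreaRect((pts[m][:,:2]*1000).astype(np.float32)),pts[m].max(0))
for n,(u,v) in dict(a=(303,145),b=(364,150)).items():
    m=(z>0.075)&(z<.1)&(abs(uu-u)<30)&(abs(vv-v)<30)
    print(n,m.sum(),cv2.minAreaRect((pts[m][:,:2]*1000).astype(np.float32)))
m=(z>0.08)&(z<.14)&(abs(uu-371)<14)&(abs(vv-208)<14);print('ball top',pts[m][pts[m][:,2].argmax()])
# base: z ~ .012 by wood colour
hsv=cv2.cvtColor(p,cv2.COLOR_BGR2HSV)[110:280,210:440]
m=((hsv[...,1]>90)&(hsv[...,0]<25)&(vv>165)&(vv<250)&(uu<416)&(z<.035)).astype(np.uint8)
n,l,s,_=cv2.connectedComponentsWithStats(m)
k=m>0
print('wood',k.sum(),cv2.minAreaRect((pts[k][:,:2]*1000).astype(np.float32)))
```

```text
cap [ 0.531 -0.245  0.116]
ball [ 0.54  -0.148  0.131]
traymid [0.578 0.128 0.016]
plinth [ 0.433 -0.026  0.033]
knob [ 0.433 -0.026  0.033]
ma [0.723 0.021 0.096]
mb [ 0.711 -0.141  0.091]
stop [ 0.566 -0.026  0.013]
cap 248 [ 0.53261297 -0.25113818  0.11713165] [ 0.51144208 -0.27330508  0.10905335] [ 0.55450901 -0.23030307  0.12333626]
rim 349 [0.57539206 0.12887465 0.0481476 ] ((575.1002807617188, 128.12893676757812), (120.09910583496094, 110.4339599609375), 83.92842864990234)
plinth 105 ((434.6055603027344, -26.923160552978516), (18.82754898071289, 82.67449188232422), 0.7880042195320129) [0.44397422 0.01444787 0.03980782]
a 1095 ((724.5258178710938, 16.530620574951172), (100.10464477539062, 82.7300033569336), 73.1999740600586)
b 1142 ((715.6602172851562, -147.7279052734375), (85.29945373535156, 101.55851745605469), 19.52018928527832)
ball top [ 0.5417142  -0.15328119  0.13898419]
wood 5608 ((523.9443359375, -22.915618896484375), (526.4841918945312, 214.08412170410156), 83.77855682373047)
```

View pics/crop0.png

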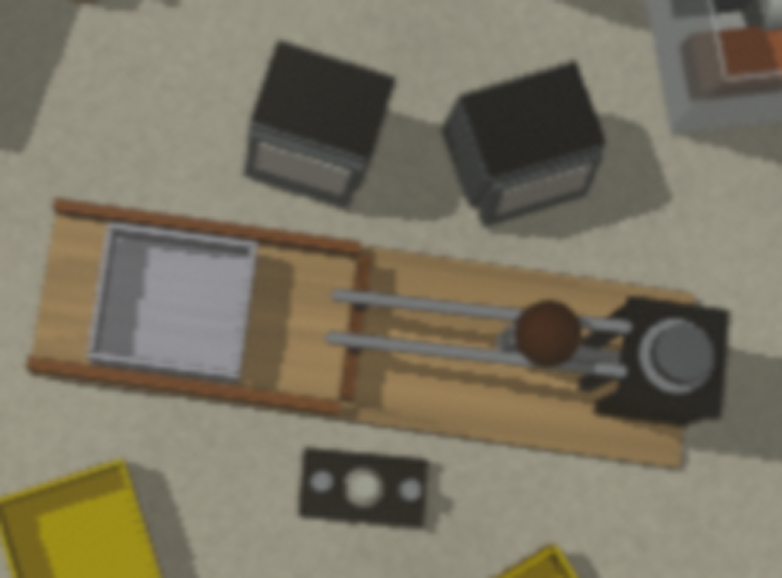

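The crop confirms both choices: the aluminium tray lies between the guides, and the grey cap is on the black tower. Cap z is 0.117 and the rim measures 120×110 at 0.048, as described. The cap-to-tray distance is 382 mm, so the tray is about 80 mm from home, inside the given 65–115. Next I plan the approach.

```bash
cat >> h.py <<'E'
from scipy.spatial.transform import Rotation as R
ax=np.array([.5751-.5326,.1281+.2511]);ax/=np.linalg.norm(ax)
org=np.array([.5326,-.2511])+.222*ax
def rw(y,z,x=0): # runway->world
    xr=np.array([ax[1],-ax[0]]); return np.r_[org+ax*y+xr*x,z]
def go(y,z,x=0):
    s=r.get_state();M=R.from_quat(s['eef_rot']).as_matrix()
    t=rw(y,z,x); print('target',t.round(4),'tool shift',(M.T@(t-s['tool_pos'])).round(4))
    w=np.r_[-ax[1],ax[0],0]
    a=M.T@w; an=np.arctan2(a[2],a[1]); print('roll',round(an,3),'alt',round((an+np.pi)%(2*np.pi)-np.pi,3), 'axes',M.round(3).tolist(),'f',s['contact_force'].round(2),'q7',s['q'][6].round(2),'t',s['clock'])
    d=s['tool_pos'][:2]-org
    print('now runway y,x,z',(d@ax).round(4),(d@[ax[1],-ax[0]]).round(4),s['tool_pos'][2].round(4),'op',s['opening'])
E
python3 - <<'E'
from h import *
print(ax,np.degrees(np.arctan2(ax[1],ax[0])),org)
go(.262,.2)
c=r.calibration('top');D=np.load('top0.npy')
for u,v in [(20,230),(60,230),(70,290),(60,180),(140,90)]: print(u,v,dep(c,D,u,v).round(3))
E
```

```text
[0.11138069 0.99377781] 83.60508767558578 [ 0.55732651 -0.03048133]
target [0.5865 0.2299 0.2   ] tool shift [ 0.011  -0.2184  0.4816]
roll -1.786 alt -1.786 axes [[-0.0, 0.321, 0.947], [-0.002, 0.947, -0.321], [-1.0, -0.002, 0.0]] f [-0.14 -0.62  0.49] q7 -0.22 t 0.1
now runway y,x,z 0.5782 -0.4239 0.2106 op 1.0018807354949004
20 230 [0.451 0.677 0.201]
60 230 [0.464 0.629 0.108]
70 290 [0.314 0.636 0.004]
60 180 [0.611 0.685 0.03 ]
140 90 [0.832 0.449 0.138]
```

arm_command:
  plan:
    - [0.05,-0.01,-0.055,0.02,0]
    - [0.05,-0.01,-0.055,0.02,0]
    - [0.05,0,-0.055,0.02,0]
    - [0.05,0,-0.007,0.053,0]
    - [0.05,0,-0.007,0.053,0]
    - [0.05,0,-0.007,0.053,0]
    - [0.05,0,-0.007,0.053,0]
    - [0.05,0,-0.007,0.053,0]
    - [0.05,0,-0.007,0.053,0]
    - [0.05,0,-0.007,0.053,0]
    - [0.05,0,-0.007,0.053,0]
    - [0.05,0,0,0,0]
  force: 20

```text
clock: 1.6
tool_pos: [0.5918, 0.2226, 0.2303]
eef_rot: [0.117, 0.697, -0.119, 0.698]
contact_force: [-0.4, 1.2, -0.4]
opening: 0.567
```

arm_command:
  plan:
    - [0.05,0,0,0,0.18]
    - [0.05,0,0,0,0.18]
    - [0.05,0,0,0,0.18]
    - [0.05,0,0,0,0.18]
    - [0.05,0,0,0,0.18]
    - [0.05,0,0,0,0.18]
    - [0.05,0,0,0,0.18]
    - [0.05,0,0,0,0.09]
    - [0.05,0,0,0,0]

```text
clock: 2.72
tool_pos: [0.5867, 0.2283, 0.2309]
eef_rot: [-0.525, -0.474, 0.526, -0.473]
contact_force: [0.3, 0.2, 0.1]
opening: 0.565
```

Run:
```python
from h import *
go(.262,.03)
```

```text
target [0.5865 0.2299 0.03  ] tool shift [ 2.009e-01 -1.000e-04 -1.600e-03]
roll -3.133 alt -3.133 axes [[-0.002, 0.995, -0.103], [0.0, -0.103, -0.995], [-1.0, -0.002, 0.0]] f [0.34 0.2  0.1 ] q7 -0.44 t 2.725
now runway y,x,z 0.2604 0.0004 0.2309 op 0.5648304289548599
```

arm_command:
  plan:
    - [0.05,0.05,0,0,0]
    - [0.05,0.05,0,0,0]
    - [0.05,0.05,0,0,0]
    - [0.05,0.03,0,0,0]
    - [0.05,0.02,0,0,0]
    - [0.05,0,0,0,0]

```text
clock: 3.48
tool_pos: [0.587, 0.2273, 0.0303]
eef_rot: [-0.525, -0.474, 0.526, -0.473]
contact_force: [0.6, 0.3, 0.4]
opening: 0.566
```

Run:
```python
from h import *
go(.149,.03)
p,D=r.snapshot('side');cv2.imwrite('pics/s1.png',p[:,:,::-1])
```

```text
target [0.5739 0.1176 0.03  ] tool shift [ 0.0004 -0.0015  0.1105]
roll -3.135 alt -3.135 axes [[-0.002, 0.994, -0.105], [-0.0, -0.105, -0.994], [-1.0, -0.002, 0.001]] f [0.56 0.32 0.37] q7 -0.4 t 3.475
now runway y,x,z 0.2595 0.0008 0.0303 op 0.5664267026738483
```

View pics/s1.png

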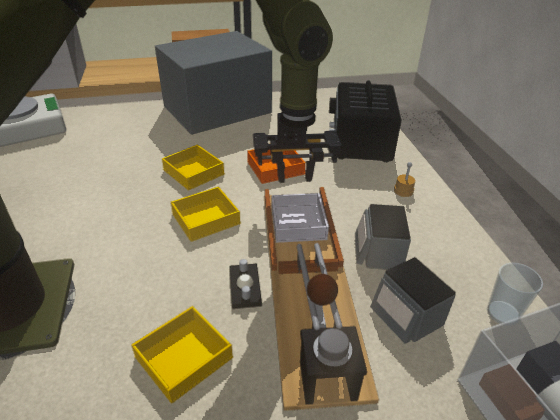

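The fingers are at (282–310,172), down between the guides just beyond the tray's far wall (300,195), and everything else is unchanged. I push slowly.

arm_command:
  plan:
    - [0.05,0,0,0.015,0]
    - [0.05,0,0,0.012,0]
    - [0.05,0,0,0.01,0]
    - [0.05,0,0,0.01,0]
    - [0.05,0,0,0.01,0]
    - [0.05,0,0,0.01,0]
    - [0.05,0,0,0.01,0]
    - [0.05,0,0,0.01,0]
    - [0.05,0,0,0.008,0]
    - [0.05,0,0,0,0]

```text
clock: 4.78
tool_pos: [0.578, 0.1318, 0.0313]
eef_rot: [-0.526, -0.472, 0.526, -0.473]
contact_force: [-0.2, -0.0, 0.1]
opening: 0.569
```

Run:
```python
from h import *
go(.149,.03)
```

```text
target [0.5739 0.1176 0.03  ] tool shift [ 0.0013 -0.0025  0.0145]
roll -3.137 alt -3.137 axes [[-0.0, 0.994, -0.107], [-0.0, -0.107, -0.994], [-1.0, -0.0, 0.0]] f [-0.16 -0.03  0.11] q7 -0.29 t 4.775
now runway y,x,z 0.1635 0.0025 0.0313 op 0.5694167743114303
```

arm_command:
  plan:
    - [0.05,0,0,0.005,0]
    - [0.05,0,0,0.005,0]
    - [0.05,0,0,0.003,0]
    - [0.05,0,0,0.002,0]

```text
clock: 5.28
tool_pos: [0.5764, 0.1177, 0.0313]
eef_rot: [0.526, 0.473, -0.526, 0.473]
contact_force: [-0.4, -1.0, 0.4]
opening: 0.569
```

Run:
```python
from h import *
go(.149,.03)
p,D=r.snapshot('side');cv2.imwrite('pics/s2.png',cv2.resize(p[130:330,200:450,::-1],None,fx=3,fy=3))
```

```text
target [0.5739 0.1176 0.03  ] tool shift [ 0.0013 -0.0025  0.0004]
roll -3.136 alt -3.136 axes [[0.0, 0.994, -0.106], [0.0, -0.106, -0.994], [-1.0, 0.0, -0.0]] f [-0.39 -1.01  0.39] q7 -0.27 t 5.275
now runway y,x,z 0.1494 0.0025 0.0313 op 0.5685700968100322
```

View pics/s2.png

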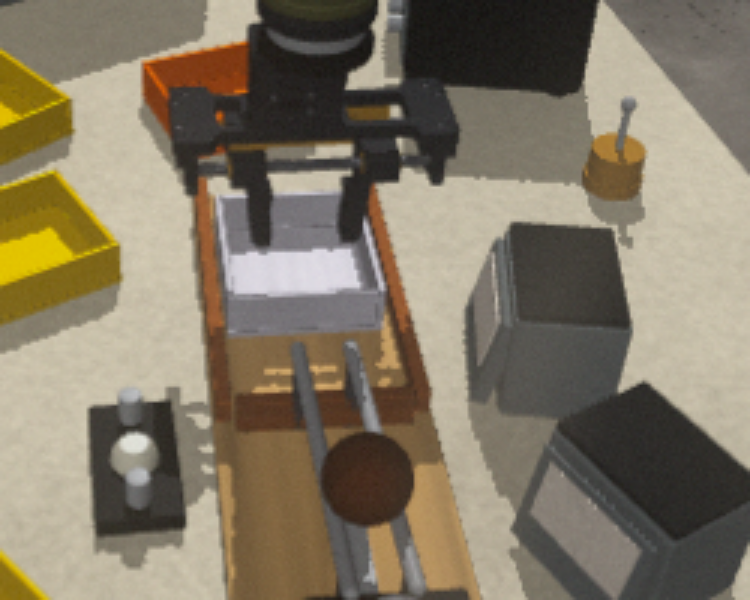

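The picture disagrees with the plan. The tray's far rim is still at about full-frame (300,195), while the fingertips at (287,211) and (317,209) appear over or inside the tray. I check that before moving.

Run:
```python
from h import *
for n in ('side','top'):
    p,D=r.snapshot(n);cv2.imwrite(f'pics/{n}3.png',p[:,:,::-1]);np.save(f'{n}3.npy',D)
c=r.calibration('side');D=np.load('side3.npy')
def inv(P):
    d=np.array(P[:2])-org; return (d@ax).round(3),(d@[ax[1],-ax[0]]).round(3),P[2].round(3)
for u,v in [(287,209),(287,203),(287,197),(317,207),(317,200),(275,196),(327,230),(300,233),(300,221),(300,262)]: print((u,v),inv(dep(c,D,u,v)))
from scipy.spatial.transform import Rotation as R
def proj(c,P):
    M=R.from_quat(c['orientation']).as_matrix();q=M.T@(P-c['eye']);x=q[:2]/q[2];x=x*(1+c['k1']*(x@x));return x*c['fx']+[c['cx'],c['cy']]
s=r.get_state();print('tcp px side',proj(c,s['tool_pos']),'top',proj(r.calibration('top'),s['tool_pos']))
print('tray orig corners px',[proj(c,rw(.16+a,.048,b)).round() for a in(-.06,.06) for b in(-.055,.055)])
```

```text
(287, 209) (np.float64(0.141), np.float64(-0.03), np.float64(0.064))
(287, 203) (np.float64(0.142), np.float64(-0.03), np.float64(0.079))
(287, 197) (np.float64(0.14), np.float64(-0.031), np.float64(0.097))
(317, 207) (np.float64(0.138), np.float64(0.033), np.float64(0.068))
(317, 200) (np.float64(0.142), np.float64(0.032), np.float64(0.084))
(275, 196) (np.float64(0.217), np.float64(-0.049), np.float64(0.043))
(327, 230) (np.float64(0.098), np.float64(0.05), np.float64(0.038))
(300, 233) (np.float64(0.099), np.float64(-0.006), np.float64(0.033))
(300, 221) (np.float64(0.159), np.float64(0.002), np.float64(0.015))
(300, 262) (np.float64(-0.023), np.float64(-0.023), np.float64(0.071))
tcp px side [301.17613997 217.84560255] top [264.60024182 198.42571529]
tray orig corners px [array([277., 228.]), array([330., 226.]), array([272., 193.]), array([321., 192.])]
```

View pics/top3.png

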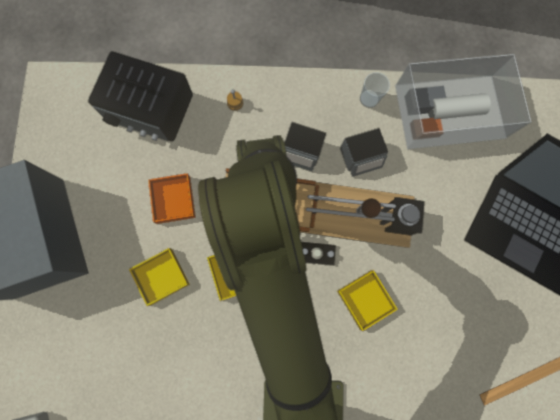

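The top view only shows the arm over the tray. By depth, the fingertips end at z of about 0.06, although the TCP reads 0.031, so they passed about 10 mm over the rim. The tray has not moved and nothing was touched. Either the tips sit higher when the fingers are open, or the reported height has an offset. I back up and measure with the fingers open and then shut.

arm_command:
  plan:
    - [0.05,-0.03,0,0,0]
    - [0.05,0,0,-0.05,0]
    - [0.05,0,0,-0.05,0]
    - [0.05,0,0.0,-0.014,0]
    - [0.05,0,0,0,0]

```text
clock: 6.05
tool_pos: [0.5881, 0.2321, 0.0611]
eef_rot: [-0.525, -0.473, 0.525, -0.473]
contact_force: [-0.4, -0.6, -0.3]
opening: 0.571
```

```bash
cat >> h.py <<'E'
def inv(P):
    d=np.array(P[:2])-org; return (d@ax).round(3),(d@[ax[1],-ax[0]]).round(3),P[2].round(3)
def tips(name):
    go(.262,.03)
    p,D=r.snapshot('side');cv2.imwrite(f'pics/{name}.png',cv2.resize(p[80:280,200:450,::-1],None,fx=3,fy=3))
    c=r.calibration('side');out=[]
    for u in range(250,350):
        for v in range(100,230):
            if D[v,u]>0 and p[v,u].max()<70:
                q=inv(dep(c,D,u,v))
                if abs(q[0]-.262)<.03 and abs(q[1])<.06 and q[2]<.15: out.append(q)
    out=np.array(out)
    for s,m in(('L',out[:,1]<0),('R',out[:,1]>0)):
        o=out[m];o=o[o[:,2].argsort()];print(s,len(o),o[:4].tolist(),'x',o[:40,1].min(),o[:40,1].max())
E
python3 - <<'E'
from h import *
tips('t4')
E
```

```text
target [0.5865 0.2299 0.03  ] tool shift [ 0.0311 -0.0013  0.0024]
roll -3.134 alt -3.134 axes [[-0.0, 0.995, -0.104], [0.0, -0.104, -0.995], [-1.0, -0.0, 0.0]] f [-0.4  -0.57 -0.27] q7 -0.41 t 6.05
now runway y,x,z 0.2644 0.0013 0.0611 op 0.5714617911075548
L 124 [[0.257, -0.031, 0.089], [0.254, -0.035, 0.09], [0.255, -0.033, 0.09], [0.254, -0.026, 0.09]] x -0.038 -0.026
R 149 [[0.256, 0.031, 0.089], [0.255, 0.028, 0.09], [0.257, 0.031, 0.091], [0.253, 0.033, 0.091]] x 0.024 0.038
```

arm_command:
  plan:
    - [0.0,0,0,0,0]
    - [0,0,0,0,0]
    - [0,0,0,0,0]
    - [0,0,0,0,0]
    - [0,0,0,0,0]

```text
clock: 6.72
tool_pos: [0.5885, 0.2312, 0.0613]
eef_rot: [0.526, 0.473, -0.526, 0.473]
contact_force: [-0.1, -0.2, -0.5]
opening: 0.025
```

Run:
```python
from h import *
tips('t5')
```

```text
target [0.5865 0.2299 0.03  ] tool shift [ 0.0313 -0.0018  0.0015]
roll -3.136 alt -3.136 axes [[-0.0, 0.994, -0.106], [0.0, -0.106, -0.994], [-1.0, -0.0, -0.0]] f [-0.15 -0.24 -0.52] q7 -0.41 t 6.725
now runway y,x,z 0.2635 0.0018 0.0613 op 0.02451846837300214
L 129 [[0.257, -0.003, 0.087], [0.254, -0.008, 0.089], [0.254, -0.01, 0.09], [0.253, -0.006, 0.09]] x -0.013 -0.001
R 160 [[0.257, 0.008, 0.087], [0.252, 0.005, 0.09], [0.256, 0.013, 0.09], [0.251, 0.003, 0.091]] x 0.001 0.015
```

View pics/t5.png

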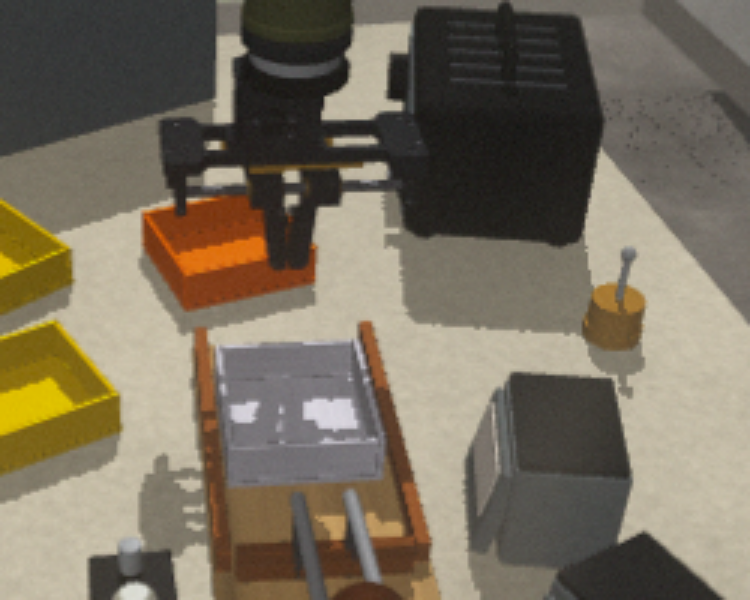

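The crop shows the shut fingertips at (290,265), clearly floating above the bench. Open or shut, they measure 27 mm above the reported TCP height, while x and y agree (front face 9 mm ahead of the TCP). The cameras match every given scene height, so I trust them and apply true z = reported z + 0.027. I reopen to 50 mm and descend to reported 0.002 (true about 0.029), watching the force.

arm_command:
  plan:
    - [0.05,0,0,0,0]
    - [0.05,0,0,0,0]
    - [0.05,0,0,0,0]
    - [0.05,0.02,-0.002,0,0]
    - [0.05,0.02,0,0,0]
    - [0.05,0.01,0,0,0]
    - [0.05,0.008,0,0,0]
    - [0.05,0,0,0,0]

```text
clock: 7.78
tool_pos: [0.5863, 0.2314, 0.0028]
eef_rot: [-0.526, -0.473, 0.526, -0.473]
contact_force: [-0.1, 0.6, 0.2]
opening: 0.566
```

Run:
```python
from h import *
tips('t6')
```

```text
target [0.5865 0.2299 0.03  ] tool shift [-0.0272  0.0004  0.0015]
roll -3.136 alt -3.136 axes [[-0.001, 0.994, -0.106], [-0.0, -0.106, -0.994], [-1.0, -0.001, 0.0]] f [-0.1   0.57  0.24] q7 -0.41 t 7.775
now runway y,x,z 0.2634 -0.0004 0.0028 op 0.5663935564116124
L 493 [[0.257, -0.034, 0.03], [0.256, -0.03, 0.03], [0.255, -0.032, 0.031], [0.254, -0.032, 0.035]] x -0.042 -0.028
R 500 [[0.233, 0.059, 0.028], [0.255, 0.029, 0.031], [0.255, 0.027, 0.031], [0.251, 0.031, 0.034]] x 0.023 0.059
```

View pics/t6.png

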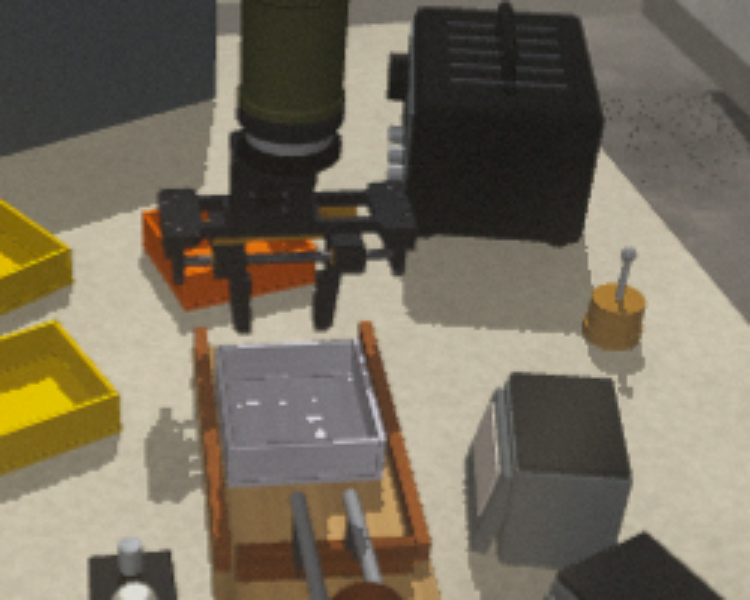

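The tips, at (242,330) and (325,328), are just behind the far rim, with true z about 0.030, which is 18 mm below the rim. Pushing again.

arm_command:
  plan:
    - [0.05,0,0,0.015,0]
    - [0.05,0,0,0.012,0]
    - [0.05,0,0,0.01,0]
    - [0.05,0,0,0.01,0]
    - [0.05,0,0,0.01,0]
    - [0.05,0,0,0.01,0]
    - [0.05,0,0,0.01,0]
    - [0.05,0,0,0.01,0]
    - [0.05,0,0,0.008,0]
    - [0.05,0,0,0.005,0]

```text
clock: 9.07
tool_pos: [0.5758, 0.1313, 0.0033]
eef_rot: [-0.526, -0.473, 0.526, -0.473]
contact_force: [0.5, 3.3, 2.0]
opening: 0.568
```

Run:
```python
from h import *
tips('t7')
```

```text
target [0.5865 0.2299 0.03  ] tool shift [-0.0267  0.0002 -0.0991]
roll -3.136 alt -3.136 axes [[-0.0, 0.994, -0.106], [-0.0, -0.106, -0.994], [-1.0, -0.0, 0.0]] f [0.5  3.35 2.  ] q7 -0.29 t 9.075
now runway y,x,z 0.1629 0.0003 0.0033 op 0.5676079427545461Traceback (most recent call last):
  File "<stdin>", line 2, in <module>
  File "h.py", line 38, in tips
    for s,m in(('L',out[:,1]<0),('R',out[:,1]>0)):
                    ~~~^^^^^
IndexError: too many indices for array: array is 1-dimensional, but 2 were indexed
```

View pics/t7.png

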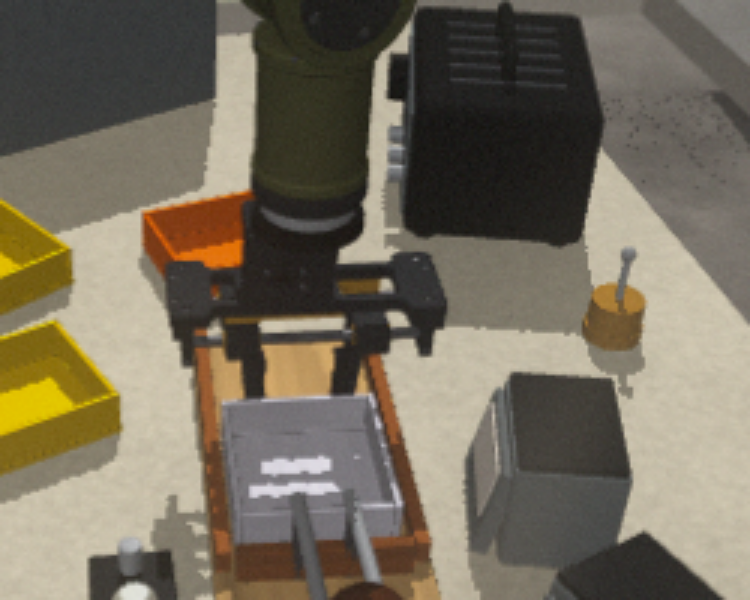

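The tray is now moving ahead of the fingers: far rim at row 398, near rim close to the stop at row 545, push force 3.3 N. I go on in small steps until it meets the stop.

arm_command:
  plan:
    - [0.05,0,0,0.005,0]
    - [0.05,0,0,0.004,0]
    - [0.05,0,0,0.003,0]

```text
clock: 9.5
tool_pos: [0.5745, 0.1198, 0.0032]
eef_rot: [-0.526, -0.473, 0.526, -0.473]
contact_force: [0.2, 2.5, 1.3]
opening: 0.572
```

arm_command:
  plan:
    - [0.05,0,0,0.002,0]
    - [0.05,0,0,0.001,0]

```text
clock: 9.75
tool_pos: [0.5742, 0.1169, 0.0032]
eef_rot: [-0.526, -0.473, 0.526, -0.473]
contact_force: [0.9, 1.6, 0.8]
opening: 0.565
```

Run:
```python
from h import *
go(.149,.003)
```

```text
target [0.5739 0.1176 0.003 ] tool shift [ 0.0002 -0.0003 -0.0007]
roll -3.136 alt -3.136 axes [[-0.0, 0.994, -0.106], [-0.0, -0.106, -0.994], [-1.0, -0.0, 0.0]] f [0.88 1.58 0.75] q7 -0.28 t 9.75
now runway y,x,z 0.1483 0.0003 0.0032 op 0.5650077969225727
```

Not on the stop yet by force, so 1 mm steps.

arm_command:
  plan:
    - [0.05,0,0,0.001,0]
    - [0.05,0,0,0.001,0]
    - [0.05,0,0,0.001,0]

```text
clock: 10.12
tool_pos: [0.5743, 0.1159, 0.0033]
eef_rot: [0.526, 0.473, -0.525, 0.473]
contact_force: [1.2, 6.5, -0.3]
opening: 0.568
```

arm_command:
  plan:
    - [0.05,0,0,0.001,0]
    - [0.05,0,0,0.001,0]

```text
clock: 10.38
tool_pos: [0.5749, 0.1158, 0.0035]
eef_rot: [0.527, 0.474, -0.524, 0.473]
contact_force: [1.4, 9.2, -1.0]
opening: 0.565
```

Run:
```python
from h import *
go(.149,.003)
p,D=r.snapshot('side');cv2.imwrite('pics/s8.png',cv2.resize(p[180:320,220:400,::-1],None,fx=4,fy=4))
```

```text
target [0.5739 0.1176 0.003 ] tool shift [ 0.0005 -0.0011 -0.0016]
roll -3.135 alt -3.135 axes [[0.002, 0.995, -0.105], [0.005, -0.105, -0.995], [-1.0, 0.002, -0.005]] f [ 1.42  9.23 -1.02] q7 -0.27 t 10.375
now runway y,x,z 0.1474 0.0011 0.0035 op 0.5650590014162351
```

View pics/s8.png

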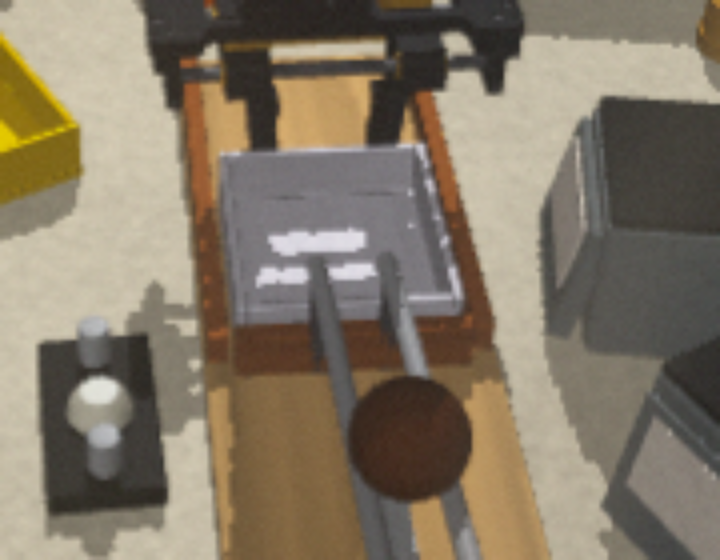

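The tray is against the stop block: near rim at rows 300–320 with no gap to the stop at row 330, tool stalled at 9 N. The ball is still at the pin (410,437). I release, rise well above the ball, shut the fingers and travel to the button.

arm_command:
  plan:
    - [0.05,0,0,-0.015,0]
    - [0.05,0,0,-0.015,0]
    - [0.05,-0.05,0,0,0]
    - [0.0,-0.06,0,0,0]
    - [0.0,-0.06,0,0,0]
    - [0.0,-0.05,0,0,0]
    - [0,0,0,0,0]

```text
clock: 11.3
tool_pos: [0.5795, 0.1425, 0.2275]
eef_rot: [0.528, 0.471, -0.523, 0.474]
contact_force: [-0.2, 0.2, -0.0]
opening: 0.138
```

Run:
```python
from h import *
go(-.222,.223)
```

```text
target [ 0.5326 -0.2511  0.223 ] tool shift [ 0.0035 -0.005   0.3964]
roll -3.136 alt -3.136 axes [[0.008, 0.994, -0.106], [0.002, -0.106, -0.994], [-1.0, 0.008, -0.003]] f [-0.2   0.18 -0.04] q7 -0.33 t 11.3
now runway y,x,z 0.1744 0.0028 0.2275 op 0.1376281641899409
```

arm_command:
  plan:
    - [0,0,-0.001,0.05,0]
    - [0,0,-0.001,0.05,0]
    - [0,0,-0.001,0.05,0]
    - [0,0,-0.001,0.05,0]
    - [0,0,-0.001,0.05,0]
    - [0,0,0,0.05,0]
    - [0,0,0,0.05,0]
    - [0,0,0,0.046,0]
    - [0,0,0,0,0]
    - [0,0,0,0,0]

```text
clock: 12.55
tool_pos: [0.5296, -0.25, 0.222]
eef_rot: [-0.525, -0.474, 0.526, -0.472]
contact_force: [-0.1, 0.5, 0.0]
opening: 0.003
```

Run:
```python
from h import *
go(-.222,.115)
for n in ('side',):
    p,D=r.snapshot(n);cv2.imwrite(f'pics/{n}9.png',p[:,:,::-1]);
```

```text
target [ 0.5326 -0.2511  0.115 ] tool shift [0.107  0.0034 0.0009]
roll -3.135 alt -3.135 axes [[-0.002, 0.994, -0.105], [0.002, -0.105, -0.994], [-1.0, -0.002, -0.001]] f [-0.06  0.52  0.  ] q7 0.32 t 12.55
now runway y,x,z -0.2213 -0.0031 0.222 op 0.0031692286868669445
```

View pics/side9.png

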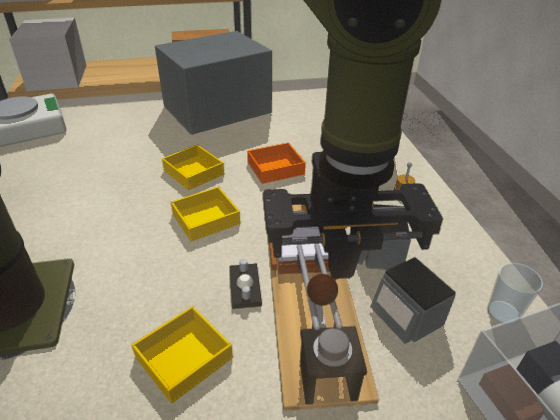

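The gripper is high above the tower with its tips at about (342,272), and the cap at (333,345) and the ball at (322,289) are untouched. I check the tips' true position by depth and descend to about 15 mm above the cap.

arm_command:
  plan:
    - [0,0.03,0.003,0,0]
    - [0,0.03,0,0,0]
    - [0,0.02,0,0,0]
    - [0,0.02,0,0,0]
    - [0,0.0,0,0,0]

```text
clock: 13.22
tool_pos: [0.5324, -0.249, 0.1218]
eef_rot: [-0.525, -0.475, 0.525, -0.472]
contact_force: [-0.2, 0.8, 0.2]
opening: 0.006
```

Run:
```python
from h import *
go(-.222,.09)
p,D=r.snapshot('side');cv2.imwrite('pics/s10.png',cv2.resize(p[200:400,230:430,::-1],None,fx=3,fy=3))
c=r.calibration('side')
for u in (330,337,344):
    for v in range(285,350,8): print((u,v),*inv(dep(c,D,u,v)),p[v,u].tolist())
```

```text
target [ 0.5326 -0.2511  0.09  ] tool shift [0.0318 0.0006 0.0021]
roll -3.133 alt -3.133 axes [[-0.003, 0.995, -0.103], [0.002, -0.103, -0.995], [-1.0, -0.004, -0.002]] f [-0.21  0.79  0.23] q7 0.33 t 13.225
now runway y,x,z -0.22 -0.0005 0.1218 op 0.006008969095532136
(330, 285) -0.243 -0.021 0.251 [31, 28, 28]
(330, 293) -0.243 -0.02 0.237 [37, 33, 31]
(330, 301) -0.254 -0.021 0.235 [45, 41, 36]
(330, 309) -0.255 -0.02 0.221 [41, 36, 32]
(330, 317) -0.231 -0.012 0.175 [49, 45, 37]
(330, 325) -0.23 -0.011 0.158 [52, 47, 39]
(330, 333) -0.214 -0.004 0.117 [133, 129, 129]
(330, 341) -0.227 -0.007 0.116 [127, 125, 121]
(330, 349) -0.24 -0.009 0.116 [122, 122, 117]
(337, 285) -0.243 -0.012 0.251 [38, 34, 33]
(337, 293) -0.242 -0.011 0.236 [37, 33, 32]
(337, 301) -0.254 -0.013 0.235 [42, 38, 35]
(337, 309) -0.255 -0.012 0.221 [52, 46, 39]
(337, 317) -0.225 -0.001 0.167 [57, 50, 42]
(337, 325) -0.604 -0.118 0.656 [60, 52, 46]
(337, 333) -0.214 0.006 0.116 [128, 128, 124]
(337, 341) -0.227 0.004 0.115 [120, 118, 118]
(337, 349) -0.241 0.001 0.117 [96, 92, 89]
(344, 285) -0.244 -0.004 0.251 [40, 38, 37]
(344, 293) -0.216 0.006 0.204 [43, 37, 37]
(344, 301) -0.246 -0.002 0.225 [51, 50, 48]
(344, 309) -0.23 0.005 0.189 [55, 49, 45]
(344, 317) -0.229 0.007 0.171 [56, 51, 43]
(344, 325) -0.231 0.008 0.156 [62, 55, 50]
(344, 333) -0.215 0.016 0.117 [103, 99, 98]
(344, 341) -0.229 0.013 0.118 [120, 120, 116]
(344, 349) -0.241 0.011 0.115 [111, 107, 105]
```

View pics/s10.png

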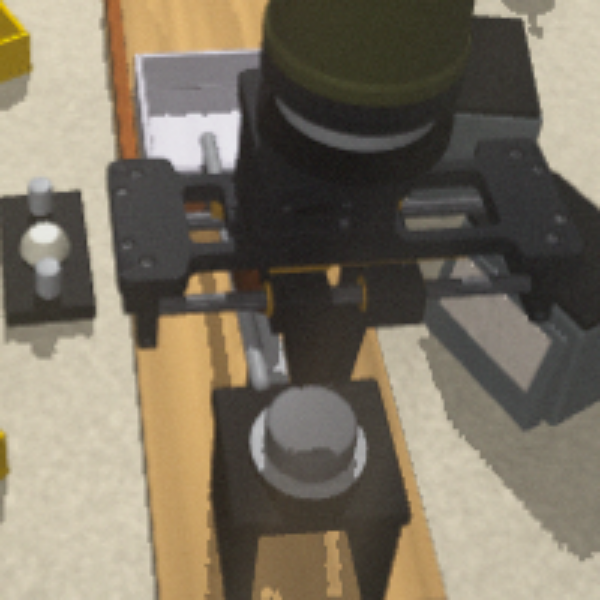

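The shut tips are at (330,385) in the crop, centred over the cap (offset 0.5 and 2 mm) at true z about 0.149. I press, with contact expected near reported 0.090 and bottom near 0.076.

arm_command:
  plan:
    - [0,0.015,0,0.002,0]
    - [0,0.012,0,0,0]
    - [0,0.008,0,0,0]
    - [0,0.006,0,0,0]
    - [0,0.006,0,0,0]
    - [0,0.002,0,0,0]

```text
clock: 14.02
tool_pos: [0.5325, -0.2534, 0.0759]
eef_rot: [0.526, 0.473, -0.526, 0.473]
contact_force: [-6.6, 3.8, 27.2]
opening: 0.008
```

It reads 27 N at reported 0.0759, so the button is on its bottom stop. Holding.

arm_command:
  plan:
    - [0,0,0,0,0]
    - [0,0,0,0,0]
    - [0,0,0,0,0]
    - [0,0,0,0,0]
    - [0,0,0,0,0]
    - [0,0,0,0,0]
    - [0,0,0,0,0]
    - [0,0,0,0,0]
    - [0,0,0,0,0]
    - [0,0,0,0,0]

```text
clock: 15.28
tool_pos: [0.5325, -0.2534, 0.076]
eef_rot: [0.526, 0.473, -0.526, 0.473]
contact_force: [-5.5, 2.8, 16.6]
opening: 0.003
```

Run:
```python
from h import *
go(-.222,.2)
p,D=r.snapshot('side');cv2.imwrite('pics/s11.png',cv2.resize(p[170:390,210:430,::-1],None,fx=2.7,fy=2.7))
```

```text
target [ 0.5326 -0.2511  0.2   ] tool shift [-0.124  -0.0002 -0.0023]
roll -3.136 alt -3.136 axes [[0.0, 0.994, -0.106], [0.0, -0.106, -0.994], [-1.0, 0.0, -0.0]] f [-5.53  2.77 16.57] q7 0.33 t 15.275
now runway y,x,z -0.2243 0.0002 0.076 op 0.0031482649904778187
```

View pics/s11.png

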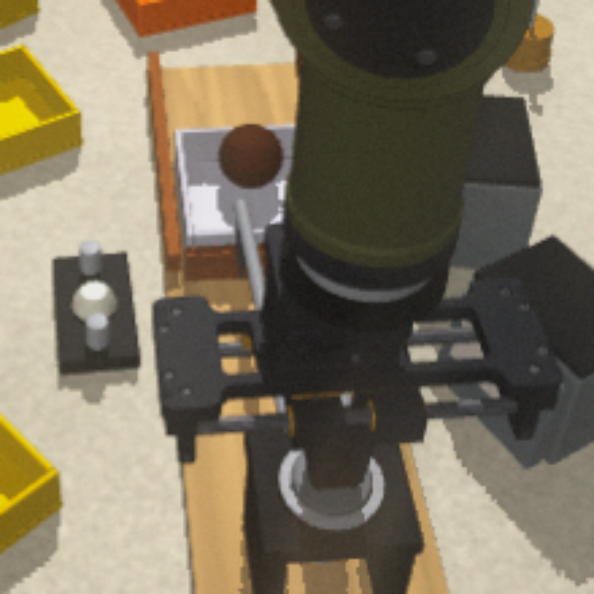

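The cap is sunk into its ring at (330,490), and the ball has rolled off and is in the tray at (250,155). I release straight up and wait.

arm_command:
  plan:
    - [0,-0.015,0,0,0]
    - [0,-0.03,0,0,0]
    - [0,-0.05,0,0,0]
    - [0,-0.05,0,0,0]
    - [0,0,0,0,0]
    - [0,0,0,0,0]
    - [0,0,0,0,0]
    - [0,0,0,0,0]
    - [0,0,0,0,0]
    - [0,0,0,0,0]
    - [0,0,0,0,0]
    - [0,0,0,0,0]

```text
clock: 16.82
tool_pos: [0.5329, -0.2536, 0.2193]
eef_rot: [0.526, 0.473, -0.526, 0.473]
contact_force: [0.4, 0.3, -0.2]
opening: 0.004
```

arm_command:
  plan:
    - [0,0,0,-0.03,0]
    - [0,0,0,-0.04,0]
    - [0,0,0,-0.04,0]
    - [0,0,0,-0.03,0]
    - [0,0,0,0,0]
    - [0,0,0,0,0]
    - [0,0,0,0,0]
    - [0,0,0,0,0]

```text
clock: 17.82
tool_pos: [0.5475, -0.1156, 0.2193]
eef_rot: [-0.526, -0.472, 0.526, -0.472]
contact_force: [-0.5, 0.8, -1.0]
opening: 0.006
```

Run:
```python
from h import *
go(-.222,.2)
p,D=r.snapshot('side');cv2.imwrite('pics/s12.png',p[:,:,::-1])
c=r.calibration('side')
out=[]
uu=[(u,v) for u in range(290,380) for v in range(320,375)]
P=np.array([inv(dep(c,D,u,v)) for u,v in uu]);m=(abs(P[:,2]-.11)<.015)&(np.hypot(P[:,0]+.222,P[:,1])<.022)
print('cap z',np.median(P[m,2]),m.sum())
uu=[(u,v) for u in range(265,340) for v in range(185,265)]
P=np.array([inv(dep(c,D,u,v)) for u,v in uu]);col=np.array([p[v,u] for u,v in uu]).astype(int)
b=(col[:,0]<130)&(col[:,0]>1.5*col[:,2])&(P[:,2]<.08)&(abs(P[:,1])<.05)&(P[:,0]>.03)&(P[:,0]<.135)
print('ball',b.sum(),P[b].mean(0),P[b].max(0))
w=(col.max(1)-col.min(1)<25)&(P[:,2]>.04)&(P[:,2]<.054)&(abs(P[:,1])<.06)&(P[:,0]>.0)
print('rim y range',np.percentile(P[w][:,0],[1,50,99]))
```

```text
target [ 0.5326 -0.2511  0.2   ] tool shift [ 0.0194 -0.0002  0.1363]
roll -3.138 alt -3.138 axes [[-0.0, 0.994, -0.108], [-0.0, -0.108, -0.994], [-1.0, 0.0, 0.0]] f [-0.53  0.84 -1.01] q7 0.09 t 17.825
now runway y,x,z -0.0857 -0.0003 0.2193 op 0.005647732734251961
cap z 0.117 536
ball 399 [ 0.09378947 -0.00278947  0.05347619] [0.12  0.021 0.067]
rim y range [0.006 0.063 0.135]
```

View pics/s12.png

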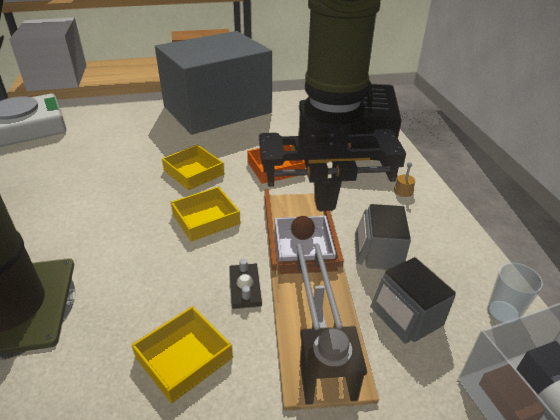

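The ball (303,229) lies in the tray (305,240), which is home against the stop. The cap (333,345) is up, the meters and plinth are unchanged, and the gripper is clear. Ball top at z 0.067 equals tray floor 0.017 plus 50 mm. Handing in.

Run:
```python
from h import *
print(r.finish_job(), r.get_state()['clock'])
```

```text
the job is handed in; nothing more can be done
the job is handed in; nothing more can be done
```

The ball is in the catch tray, and I handed the job in at about 18 s of the 45 s allowed; no verdict is reported. I pushed the tray to the stop until it stalled at 9 N, then pressed the button to its bottom stop (17–27 N). I held it until the ball had rolled off and let it spring up.

**Last checks**
- **Ball:** its top is at z 0.067, so it lies on the tray floor, about 14 mm from the tray's centre along the runway.
- **Tray:** still against the stop in the last picture. The far rim measured at about runway y 0.135, where home is 0.140.
- **Button:** cap at z 0.117, which is fully up.
- **Surroundings:** meters and plinth look unmoved in the picture, and the gripper is clear of everything.

**What disagreed**
- **TCP height:** the reported height was about 27 mm below what the camera showed. My first push therefore passed over the tray rim without touching anything. I corrected for the offset and pushed again.
- **Near-rim reading:** the rim measurement also gave points down to runway y 0.006. I took these for points on the rails and did not check further.

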